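# Throw the jar vise shut with its extension bar

## Robot

A 7-joint arm with a two-finger parallel gripper is mounted at the origin on a cart in front of the work surface, level with it; the furniture and walls round the work are solid. World frame = base frame: x ahead of the robot, y to its left, z up, the work surface at z = 0. Lengths are in m, angles in rad, forces in N, time in s.
With the tool pointing down it reaches from about 0.4 to 0.75 m from the base axis. Payload 19.5 kg.
Tool frame: the origin (TCP) lies at the very end of the fingers, on their centre line; the grasp point (between the pads) lies pinch_z behind it (pinch_z is the distance from the TCP to the grasp point, in m); z points along the fingers, y is the line along which they close (so a half turn about z gives the same grasp; the last joint's range is limited). The gripper opens to 85 mm and grips with 20 to 120 N. Pads are 22 mm wide; open, the fingers measure 114 mm over their backs; the gripper's body (76 mm by 85 mm) begins 54 mm behind the grasp point. The pads swing forward as they close: fully open they stand 13 mm farther back than shut.
Start: joints at [1.199, 0.707, -0.028, 1.485, 0.022, 0.951, -0.075], TCP at [0.186, -0.544, 0.231] pointing down, gripper open.
Joint ranges: [-2.71, 2.71], [-0.32, 2.16], [-1.57, 1.52], [0, 2.45], [-1.46, 4.6], [0, 2.02], [-2.83, 2.83]. Speed limits (rad/s): [1.89, 1.89, 2.57, 2.57, 3.01, 3.01, 3.01].

## Interface

Orientations are given as [roll, pitch, yaw] about the fixed x, y, z axes, in that order (R = Rz(yaw) Ry(pitch) Rx(roll)).
In Python, from workcell import * gives the robot as it stands.
- The arm moves only by the tool apply_moves, never from a script. Its argument "series" is a list of rows, each a list of 2 entries, a list of its own where there are three numbers: the shift along the tool's x, y, z in cm, then the turn, a rotation vector about the tool's x, y, z in degrees. A call has 1 to 20 rows; each row shifts and turns the commanded pose from where the row before left it, along the tool's axes as they then stand; what a row does not reach is not made up. A row lasts 1/8 s, in which the tool goes at most 62.5 mm and 10.7 degrees, less where a joint would pass 70% of its speed; a pose out of reach is approached as far as the arm can. A call with a gripper value outside its range is refused whole. "gripper" is the opening in per cent of the stroke, from 0 (shut) to 100 (fully open), set as the call begins (left out, the last holds). The fingers move at their own pace and stop on an object; the grip force is fixed at half the most. Time passes only in rows, so rows that do not move let the fingers close. It gives the time, the measured TCP pose, the force, the opening and the grip force at its end, in the units of the state.
- observe(): the state, without advancing time (a new reading comes with each control period).
- read_camera(name): name is "side" or "top" or "wrist"; returns the picture (480x640x3 uint8, red, green, blue); there is no depth.
- camera_info(name): a dict with "fx", "fy", "cx", "cy" (pixels), "rvec" (rotation vector, rad) and "tvec" (3), from world to camera coordinates, as OpenCV has them; the wrist camera has in their place "mount" (4x4, takes a point from camera to tool coordinates, whose origin is the TCP and whose axes are the flange's). Camera axes: x right, y down, z forward; pixel columns grow to the right and rows downward; lengths in m; the calibration is good to about 2 mm. A picture is of the moment at which its call begins: read the wrist's pose just before it. camera_info takes no time and is no camera call.
- close_job(): hands the job in; it is judged then, once.
The state is a dict: "t": time; "joints": joint angles; "joint_vel": joint speeds; "joint_efforts": joint torques, N m; "position": TCP position; "eef_rot": TCP orientation; "ft_force": force on the tool from outside, world axes, zero at the start; "moment": the same for the moment, N m; "grip_width": finger opening in m; "finger_force": force on a finger pad.
Only numpy, scipy, OpenCV 4.12 (cv2) and the standard library are available. Lean on these libraries where they do the work, as an engineer would, in place of code of your own. Each camera call takes 0.05 s, during which the arm holds its last target. There are 200 camera calls.

## Task

Clamp the red-lidded jar in the jar vise: slide the loose aluminium extension bar well over the vise's short lever and, with the bar, swing the lever round past its dead point until you feel it come gently against its stop, without straining it there or pushing it with the gripper itself. Then draw the bar off, lay it flat on the worktop clear of the vise, and leave the other things where they are.

Things in the scene. Friction and masses are not known exactly. Their poses are not given: they have to be found in the camera images.
- bar: extension bar: straight aluminium tube 200 mm long, outside 24 mm wide, 28 mm high; open at its +x end (hole 15 mm wide, 20 mm high, right through), red plastic cap at the -x end, to 113 mm from the origin. About 0.25 kg, loose, lying flat on the worktop right of the vise, 24 mm wide to a gripper from above. Origin: centre of its underside; x along the tube to the open end, z up
- bar_mouth (a point): centre of the bar's open end, 100 mm ahead of and 14 mm above the bar's origin; axes as the bar. The bar can be slid on until this point is 27 mm from the pivot (hub); some 35 to 45 mm is a good fit
- lever: short lever. Origin: on its upright pivot axis, at the lever's mid height, 62 mm above the worktop; x points outwards along it, z up. Red hub to 26 mm, then a steel stub 12 mm wide, 14 mm high, nose rounded in plan. Starts open, pointing at the robot and to its right; thrown clockwise seen from above, to the robot's left. The bar fits over the stub with 1.5 mm play each side, 3 mm above and below
- lever_tip (a point): end of the lever's nose, 106 mm from the pivot; axes as the lever. Unloaded, the lever stays where it is left (friction 0.15 N m). From 0.1 to 0.6 rad after the start the pad presses the jar: the torque rises to about 1.2 N m, then falls to zero at the dead point. Short of that the lever springs back when let go; past it, it draws itself on to a fixed stop 0.14 rad farther
- vise: grey steel jar vise, fixed. Base plate 92 x 300 x 8 mm, x -46 to 46, y -58 to 242 mm. Origin: on the lever's pivot axis at worktop level; y along the plunger to the jar, z up. V block 70 mm high behind the jar, guide block 57 mm high. The lever is set on its splined shaft at a different angle each time, so dead point and stop are found only by feel: 0.95 to 1.4 rad from the start
- plunger: steel rod that the lever drives by crank and link, with a sprung rubber-faced pad 44 mm wide in front; moves along the vise's y. Origin: its pin, 40 mm above the worktop; its y in the vise's frame is greatest (about 78 mm) at the dead point and only 0.4 mm less at the stop
- jar_1: glass jar with red lid, 65 mm across, 100 mm tall, 0.44 kg, standing upright on the vise's plate between pad and V block. Origin: centre of its underside; z up
- bottle_7: bystander: white pump bottle, 189 mm tall, loose, standing at the back right. Origin: centre of its underside
- canister_1: bystander: white round canister, 97 mm across, 150 mm tall, loose, standing at the back right. Origin: centre of its underside

How it is judged:
By the outcome, as a careful person would: the job done as asked, in the order asked, and still so for the second after the job is handed in, with the robot touching nothing.
It also fails if it takes over 72 s, if anything falls off the work surface, if the arm or the gripper's body presses on something with over 40 N, if the wrist force passes 120 N, or if a joint passes its speed limit or range.

## Working session

There is one attempt and no reset: what is moved stays moved. The work goes in short steps, Python scripts to look and compute and a tool call to move; the robot and the scene stay as the last step left them, time stands still between calls to the robot, and variables do not carry over. Pictures are saved under pics/ and viewed, at most 11 in all, crops included, and the job is handed in when it is done.

Besides the shell and the picture viewer there is one more tool, called after "Call:" as a command line: name --argument value ..., lists and objects as JSON in quotes. apply_moves: Moves the arm, as the interface text tells. Its arguments: {"type":"object","properties":{"series":{"type":"array","items":{"type":"array"}},"gripper":{"type":"number"}},"required":["series"]}

```bash
ls; mkdir -p pics; python3 - <<'E'
from workcell import *
import cv2, numpy as np
s=observe(); print({k:np.round(v,3) for k,v in s.items()})
try: print(pinch_z)
except Exception as e: print(e)
for n in("side","top"):
    im=read_camera(n); cv2.imwrite(f"pics/{n}0.png",im[:,:,::-1]); print(n,camera_info(n))
print(camera_info("wrist"))
E
```

```text
pics
{'t': np.float64(0.0), 'joints': array([ 1.199,  0.707, -0.028,  1.485,  0.022,  0.951, -0.076]), 'joint_vel': array([ 0.001,  0.001,  0.001,  0.002,  0.001,  0.   , -0.   ]), 'joint_efforts': array([-0.0000e+00, -8.8319e+01,  1.2340e+00, -2.3617e+01,  1.7000e-02,
        6.0000e-03, -0.0000e+00]), 'position': array([ 0.186, -0.544,  0.231]), 'eef_rot': array([-3.141,  0.   ,  0.33 ]), 'ft_force': array([-1.   , -0.063, -0.991]), 'moment': array([ 0.05 ,  0.01 , -0.023]), 'finger_force': np.float64(0.0), 'grip_width': np.float64(0.086)}
0.0187
side {'fx': 565.4454723364472, 'fy': 565.4454723364472, 'cx': 325.9569435303283, 'cy': 226.93557681311526, 'rvec': array([ 0.18203147, -2.61375127,  1.61487774]), 'tvec': array([0.55281261, 0.17674318, 0.90456035])}
top {'fx': 591.987534056564, 'fy': 591.987534056564, 'cx': 316.82556352806057, 'cy': 241.36264358252672, 'rvec': array([ 2.15206562, -2.1292023 ,  0.212881  ]), 'tvec': array([-0.18723692,  0.57975425,  1.20422379])}
{'fx': 359.51643600329066, 'fy': 359.51643600329066, 'cx': 325.72726736760416, 'cy': 236.08123768358416, 'mount': array([[-8.15032636e-04, -9.62201468e-01, -2.72337420e-01,
         6.85212900e-02],
       [ 9.99999667e-01, -7.76299164e-04, -2.49969945e-04,
         3.24006006e-04],
       [ 2.91061361e-05, -2.72337533e-01,  9.62201781e-01,
        -1.43276923e-01],
       [ 0.00000000e+00,  0.00000000e+00,  0.00000000e+00,
         1.00000000e+00]])}
```

View pics/top0.png

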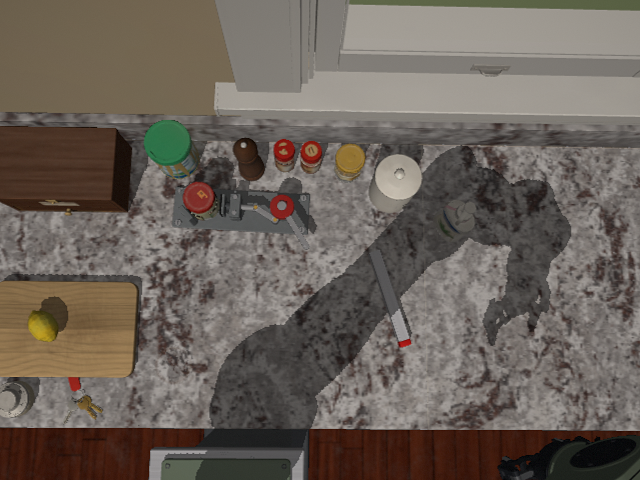

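View pics/side0.png

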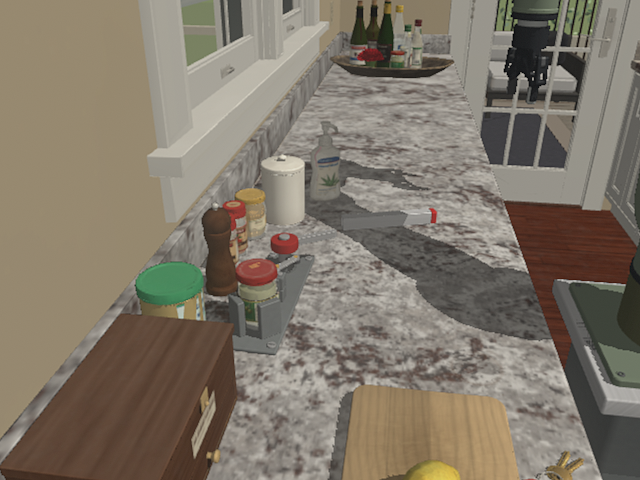

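The top view shows the hub at (282,207), the lever pointing lower right to about (310,235), the jar lid at (200,198), and the bar from (375,250), its open end, to its red cap at (405,343). The side view agrees. Next I'll measure these.

```bash
cat > h.py <<'E'
from workcell import *
import cv2, numpy as np
from scipy.spatial.transform import Rotation as Ro
def pose():
    s=observe(); return s, Ro.from_euler('xyz',s['eef_rot']).as_matrix(), np.array(s['position'])
def campose(n,st=None):
    c=camera_info(n)
    if n=="wrist":
        s,R,p=st or pose(); M=np.array(c['mount']); return c,R@M[:3,:3],R@M[:3,3]+p
    R=cv2.Rodrigues(np.array(c['rvec']))[0]; return c,R.T,-R.T@np.array(c['tvec'])
def cast(n,uv,z,st=None):
    c,R,o=campose(n,st); uv=np.atleast_2d(uv).astype(float)
    d=np.c_[(uv[:,0]-c['cx'])/c['fx'],(uv[:,1]-c['cy'])/c['fy'],np.ones(len(uv))]@R.T
    return o+d*((z-o[2])/d[:,2])[:,None]
def proj(n,P,st=None):
    c,R,o=campose(n,st); q=(np.atleast_2d(P)-o)@R
    return np.c_[q[:,0]/q[:,2]*c['fx']+c['cx'],q[:,1]/q[:,2]*c['fy']+c['cy']]
def red(im):
    h=cv2.cvtColor(im,cv2.COLOR_RGB2HSV); m=((h[...,0]<8)|(h[...,0]>172))&(h[...,1]>150)&(h[...,2]>90)
    n,l,s,c=cv2.connectedComponentsWithStats(m.astype(np.uint8)); return [(s[i],c[i]) for i in range(1,n) if s[i,4]>25],l
E
python3 - <<'E'
from h import *
im=cv2.imread('pics/top0.png')[:,:,::-1].copy()
for s,c in red(im)[0]: print(s,c.round(1))
z=.028
print('bar',cast('top',[[375.5,250],[404.5,342]],z).round(4))
for zz in(.075,.085): print('hub',cast('top',[282,206],zz).round(4))
print('tipdir',cast('top',[[282,206],[310,235]],.065).round(4))
print('jar',cast('top',[199,196],.108).round(4))
print('plate',cast('top',[[173,230],[178,192],[306,231],[311,193]],.008).round(4))
c=np.hstack([cv2.resize(im[170:260,160:330],None,fx=4,fy=4,interpolation=2)]);cv2.imwrite('pics/c1.png',c[:,:,::-1])
E
```

```text
[274 139  21  23 311] [283.7 150.1]
[301 141  21  23 246] [310.6 152.5]
[183 182  31  32 551] [197.4 197.3]
[270 195  24  24 362] [281.4 206.6]
[398 339  13   8  67] [404.5 342.8]
[ 68 377  13  14 135] [ 74.2 383.1]
bar [[ 0.5688 -0.3089  0.028 ]
 [ 0.3728 -0.3686  0.028 ]]
hub [[ 0.6525 -0.1066  0.075 ]]
hub [[ 0.6501 -0.1069  0.085 ]]
tipdir [[ 0.6549 -0.1062  0.065 ]
 [ 0.593  -0.1663  0.065 ]]
jar [[0.6632 0.0623 0.108 ]]
plate [[ 0.611   0.134   0.008 ]
 [ 0.697   0.1273  0.008 ]
 [ 0.6126 -0.158   0.008 ]
 [ 0.6992 -0.1681  0.008 ]]
```

View pics/c1.png

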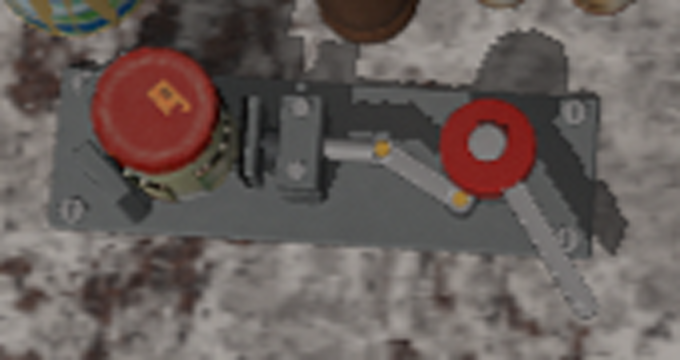

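The crop shows the lever running from the hub at (487,148) to its tip at (587,315), with the open vise and the jar in place. I'll move over the bar and look with the wrist camera.

Call:
apply_moves --gripper 100 --series '[[[4.1,-1.3,1.0],[0,0,0.3]],[[4.1,-1.3,1.0],[0,0,0.3]],[[4.1,-1.3,1.0],[0,0,0.3]],[[4.1,-1.3,1.0],[0,0,0.3]],[[4.1,-1.3,1.0],[0,0,0.3]],[[4.1,-1.3,1.0],[0,0,0.3]],[[4.1,-1.3,1.0],[0,0,0.1]],[[4.1,-1.3,1.0],[0,0,0]],[[0,0,0],[0,0,0]],[[0,0,0],[0,0,0]]]'

```text
t: 1.35
position: [0.4659, -0.3447, 0.1512]
eef_rot: [-3.141, 0.001, 0.296]
ft_force: [-0.3, -0.1, 0.1]
grip_width: 0.0856
finger_force: 0.0
```

```bash
python3 - <<'E'
from h import *
st=pose(); s=st[0]; im=read_camera('wrist'); cv2.imwrite('pics/w1.png',im[:,:,::-1])
print(s['t'],s['position'].round(4),np.degrees(s['eef_rot']).round(2),s['ft_force'])
np.savez('w1.npz',R=st[1],p=st[2])
for a,c in red(im)[0]: print(a,c.round(1))
print(cast('top',[[281.7,207],[306.7,248.7]],.069).round(4))
E
```

```text
1.35 [ 0.4659 -0.3447  0.1512] [-1.7999e+02  4.0000e-02  1.6980e+01] [-0.34732115 -0.14999196  0.13229941]
[622  58  18  45  60] [628.9  80.8]
[308 336  30  13 334] [322.1 341.9]
[[ 0.6517 -0.1057  0.069 ]
 [ 0.5631 -0.1596  0.069 ]]
```

View pics/w1.png

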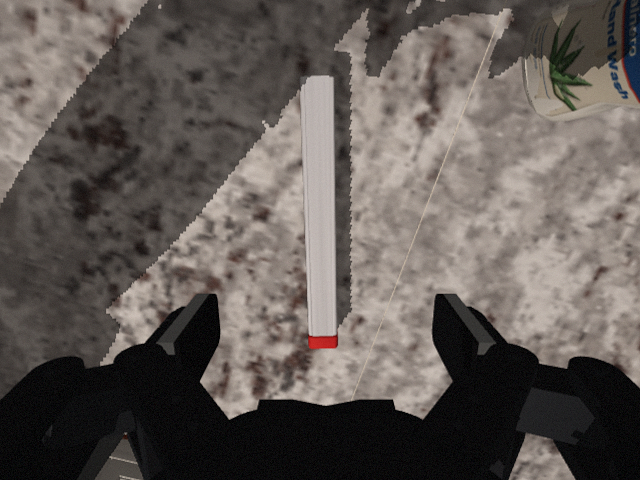

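The wrist picture shows the bar upright in the image: the mouth's top edge at about (320,76), and the joint between tube and cap at about (322,336).

```bash
python3 - <<'E'
from h import *
d=np.load('w1.npz'); st=(0,d['R'],d['p'])
q=cast('wrist',[[306.5,76],[334,76],[309,336],[337,336]],.028,st); print(q.round(4))
m=q[:2].mean(0);c=q[2:].mean(0);v=(m-c)[:2];L=np.hypot(*v);print('len',L,'yaw',np.degrees(np.arctan2(v[1],v[0])),'ctr',(m+c)/2)
t=(d['R'].T@(((m+c)/2)-d['p']));print('tool delta',t)
E
```

```text
[[ 0.5643 -0.3013  0.028 ]
 [ 0.5698 -0.3193  0.028 ]
 [ 0.3721 -0.3589  0.028 ]
 [ 0.379  -0.3813  0.028 ]]
len 0.20065220783289947 yaw 17.350130593309515 ctr [ 0.47131392 -0.3401954   0.028     ]
tool delta [ 0.00658829 -0.00272957  0.12316582]
```

Call:
apply_moves --series '[[[-0.3,-0.3,3.0],[0,0,-0.4]],[[0,0,4.0],[0,0,0]],[[0,0,4.0],[0,0,0]],[[0,0,2.3],[0,0,0]],[[0,0,1.2],[0,0,0]],[[0,0,0],[0,0,0]],[[0,0,0],[0,0,0]]]'

```text
t: 2.28
position: [0.463, -0.3429, 0.0073]
eef_rot: [3.141, -0.001, 0.303]
ft_force: [0.3, -0.2, 0.8]
grip_width: 0.0852
finger_force: 0.0
```

Call:
apply_moves --gripper 0 --series '[[[0,0,0],[0,0,0]],[[0,0,0],[0,0,0]],[[0,0,0],[0,0,0]],[[0,0,0],[0,0,0]],[[0,0,0],[0,0,0]],[[0,0,0],[0,0,0]],[[0,0,0],[0,0,0]],[[0,0,0],[0,0,0]]]'

```text
t: 3.28
position: [0.4628, -0.3424, 0.0066]
eef_rot: [3.141, -0.0, 0.304]
ft_force: [-1.1, 1.3, 5.2]
grip_width: 0.0228
finger_force: 59.5
```

Call:
apply_moves --series '[[[0,0,-1.2],[0,0,0]],[[0,0,-1.8],[0,0,0]],[[0,0,-1.8],[0,0,0]],[[-0.1,-1.8,0],[0,0,0]],[[0,-1.8,0],[0,0,0]],[[0,-1.8,0],[0,0,0]],[[0,-1.8,0],[0,0,-3]],[[0,-1.8,0],[0,0,-4]],[[0,-1.5,0],[0,0,-4]],[[0,0,0],[0,0,-3]],[[0,0,0],[0,0,0]],[[0,0,0],[0,0,0]],[[0,0,0],[0,0,0]]]'

```text
t: 4.9
position: [0.4278, -0.2437, 0.0543]
eef_rot: [3.142, -0.0, 0.547]
ft_force: [-0.1, 0.2, -2.6]
grip_width: 0.0228
finger_force: 59.2
```

```bash
python3 - <<'E'
from h import *
st=pose(); s=st[0]; im=read_camera('wrist'); t=read_camera('top')
print(s['t'],s['position'].round(4),np.degrees(s['eef_rot']).round(2),s['ft_force'].round(1),s['moment'].round(2))
np.savez('w2.npz',R=st[1],p=st[2]); cv2.imwrite('pics/t2.png',t[:,:,::-1]); cv2.imwrite('pics/w2.png',im[:,:,::-1])
a=cv2.resize(t[180:310,250:400],None,fx=4,fy=4,interpolation=2)
cv2.imwrite('pics/c2.png',a[:,:,::-1])
E
```

```text
4.9 [ 0.4278 -0.2437  0.0543] [180.    -0.    31.34] [-0.1  0.2 -2.6] [-0.01  0.04  0.05]
```

View pics/w2.png

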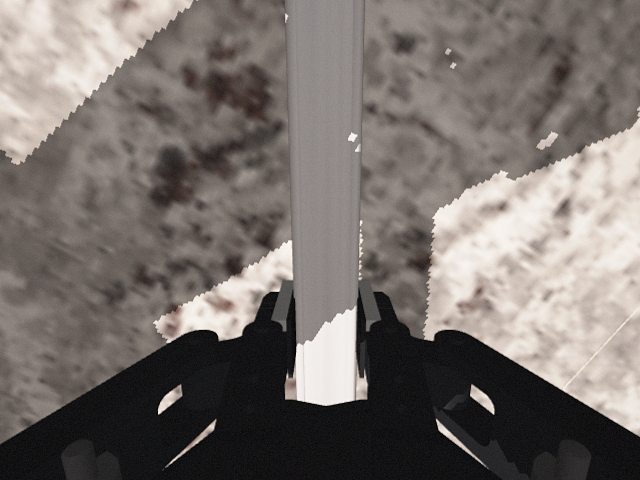

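View pics/c2.png

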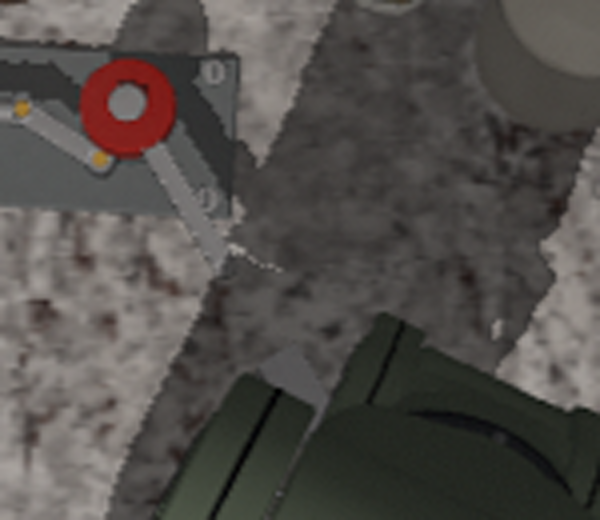

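The crop shows the hub at (127,103) and the stub tip at about (218,262). The bar's mouth is centred near (272,357), nearly on the lever's line. I'll fit the stub's edges to check the offset.

```bash
python3 - <<'E'
from h import *
g=cv2.cvtColor(cv2.imread('pics/top0.png'),cv2.COLOR_BGR2GRAY).astype(np.float32)
t=cv2.imread('pics/t2.png'); g2=cv2.cvtColor(t,cv2.COLOR_BGR2GRAY).astype(np.float32)
def prof(img,a,b,fr,w=7):
    a=np.array(a,float);b=np.array(b,float);d=b-a;d/=np.hypot(*d);n=np.array([-d[1],d[0]]);o=np.arange(-w,w+.01,.25);out=[]
    for f in fr:
        p=a+(b-a)*f+0*n; P=(p+o[:,None]*n).astype(np.float32)
        v=cv2.remap(img,P[:,0][None],P[:,1][None],1)[0]; k=np.gradient(cv2.GaussianBlur(v[None],(5,1),0)[0])
        i=np.argmax(k[:len(o)//2+1]);j=len(o)//2+np.argmin(k[len(o)//2:]); out.append((f,o[i],o[j],*(p+n*(o[i]+o[j])/2)))
    return np.array(out)
for img,nm in((g,'t0'),(g2,'t2')):
    r=prof(img,(281.7,206.5),(305.5,246.5),np.arange(.38,.96,.06)); print(nm);print(r.round(2))
s,l=red(t[:,:,::-1].copy())
for a,c in s:
    if abs(c[0]-281)<6 and abs(c[1]-206)<6:
        m=(l==l[int(a[1]+a[3]//2),a[0]+2]).astype(np.uint8); e=cv2.fitEllipse(max(cv2.findContours(m,0,1)[0],key=len)); print('hub',e)
d=np.load('w2.npz'); p=d['p']; x=d['R'][:,0]
m=p+.1088*x; m[2]=.0765; y=d['R'][:,1]
print('mouth',m.round(4),'proj corners',proj('top',[m,m+.012*y,m-.012*y]).round(1))
E
```

```text
t0
[[  0.38  -2.75   2.5  290.85 221.64]
 [  0.44  -2.75   2.75 292.17 224.1 ]
 [  0.5   -2.75   2.5  293.71 226.44]
 [  0.56  -3.     2.5  295.24 228.77]
 [  0.62  -4.75   2.5  297.42 230.72]
 [  0.68  -6.5    5.   298.53 233.32]
 [  0.74  -3.     4.5  298.67 236.48]
 [  0.8   -5.5    1.5  302.46 237.48]
 [  0.86  -2.75   4.25 301.52 241.28]
 [  0.92  -5.75   1.25 305.53 242.15]]
t2
[[  0.38  -2.75   2.5  290.85 221.64]
 [  0.44  -2.75   2.75 292.17 224.1 ]
 [  0.5   -2.75   2.5  293.71 226.44]
 [  0.56  -3.25   2.5  295.35 228.71]
 [  0.62  -4.75   2.5  297.42 230.72]
 [  0.68  -6.5    5.   298.53 233.32]
 [  0.74  -3.     4.5  298.67 236.48]
 [  0.8   -5.75   1.5  302.57 237.41]
 [  0.86  -6.25   4.25 303.03 240.39]
 [  0.92  -5.5    1.25 305.42 242.21]]
hub ((281.3994140625, 206.2679901123047), (22.579030990600586, 23.337684631347656), 34.48351287841797)
mouth [ 0.5207 -0.1871  0.0765] proj corners [[319.8 268.5]
 [324.8 265.5]
 [314.8 271.4]]
```

```bash
python3 - <<'E'
from h import *
t=cv2.imread('pics/t2.png'); t0=cv2.imread('pics/top0.png')
df=cv2.absdiff(t,t0).max(2)
d=np.load('w2.npz'); p=d['p'].copy(); x=d['R'][:,0]; y=d['R'][:,1]; p[2]=.0765
g2=cv2.cvtColor(t,cv2.COLOR_BGR2GRAY).astype(np.float32)
for a in (.106,.103,.100,.097,.094):
    o=np.arange(-.004,.0201,.001); P=proj('top',p+a*x+o[:,None]*y).astype(np.float32)
    print(a,cv2.remap(g2,P[:,0][None],P[:,1][None],1)[0].round().astype(int))
o=np.arange(.098,.1201,.001); 
for b in (.004,.007): 
    P=proj('top',p+o[:,None]*x+b*y).astype(np.float32); print(b,cv2.remap(g2,P[:,0][None],P[:,1][None],1)[0].round().astype(int))
hub=[cast('top',[281.4,206.3],z)[0] for z in(.075,.085)]
st=cast('top',[[290.85,221.64],[292.2,224.1],[293.71,226.44],[295.24,228.77]],.069)
for h in hub:
    v=h-st.mean(0); yaw=np.arctan2(v[1],v[0]); m=p+.1088*x-h
    n=np.array([-np.sin(yaw),np.cos(yaw)]); print(h.round(4),np.degrees(yaw).round(2),'kin mouth lateral(left+)',(m[:2]@n).round(4),'dist',np.hypot(*m[:2]).round(4))
v=st[3]-st[0];print(np.degrees(np.arctan2(-v[1],-v[0])))
E
```

```text
0.106 [83 84 85 86 86 85 85 84 84 83 82 82 83 82 80 78 74 71 69 67 69 73 77 79
 79]
0.103 [84 84 85 85 85 84 84 85 86 86 86 85 85 84 76 70 68 68 67 67 67 70 73 77
 81]
0.1 [85 86 86 85 85 85 84 84 85 85 85 85 86 85 78 69 64 64 67 69 71 73 77 82
 84]
0.097 [84 85 86 85 85 85 84 84 85 86 85 85 85 81 75 71 67 66 68 70 72 74 77 79
 82]
0.094 [86 86 85 85 85 85 85 85 85 85 85 85 84 83 79 74 70 67 66 66 66 68 69 72
 74]
0.004 [84 84 85 85 85 86 85 85 84 84 84 84 84 81 79 77 77 78 79 80 82 83 85]
0.007 [84 84 85 86 86 85 85 83 82 82 84 84 82 80 80 80 80 80 80 84 87 86 86]
[ 0.6518 -0.1053  0.075 ] 32.5 kin mouth lateral(left+) 0.0014 dist 0.1545
[ 0.6495 -0.1057  0.085 ] 33.73 kin mouth lateral(left+) 0.0038 dist 0.1523
31.949321032359045
```

Call:
apply_moves --series '[[[0,0.4,0],[0,0,-1]],[[1.2,0,0],[0,0,0]],[[1.5,0,0],[0,0,0]],[[1.1,0,0],[0,0,0]],[[0,0,0],[0,0,0]],[[0,0,0],[0,0,0]],[[0,0,0],[0,0,0]]]'

```text
t: 5.88
position: [0.4616, -0.2268, 0.0543]
eef_rot: [-3.141, 0.0, 0.565]
ft_force: [-0.3, -0.5, -2.8]
grip_width: 0.0231
finger_force: 59.2
```

```bash
python3 - <<'E'
from h import *
st=pose(); s=st[0]; t=read_camera('top'); sd=read_camera('side')
print(s['t'],s['position'].round(4),np.degrees(s['eef_rot']).round(2),s['ft_force'].round(1),s['moment'].round(2))
cv2.imwrite('pics/t3.png',t[:,:,::-1])
m=st[2]+.1088*st[1][:,0]; m[2]=.062; u,v=proj('side',m)[0].astype(int); print(u,v)
a=cv2.resize(t[195:285,270:340],(466,600),interpolation=2); b=cv2.resize(sd[v-60:v+60,u-33:u+33],(330,600),interpolation=2)
cv2.imwrite('pics/c3.png',np.hstack([a,b])[:,:,::-1])
E
```

```text
5.875 [ 0.4616 -0.2268  0.0543] [-1.7999e+02  1.0000e-02  3.2360e+01] [-0.3 -0.5 -2.8] [-0.01 -0.04  0.  ]
340 231
```

View pics/c3.png

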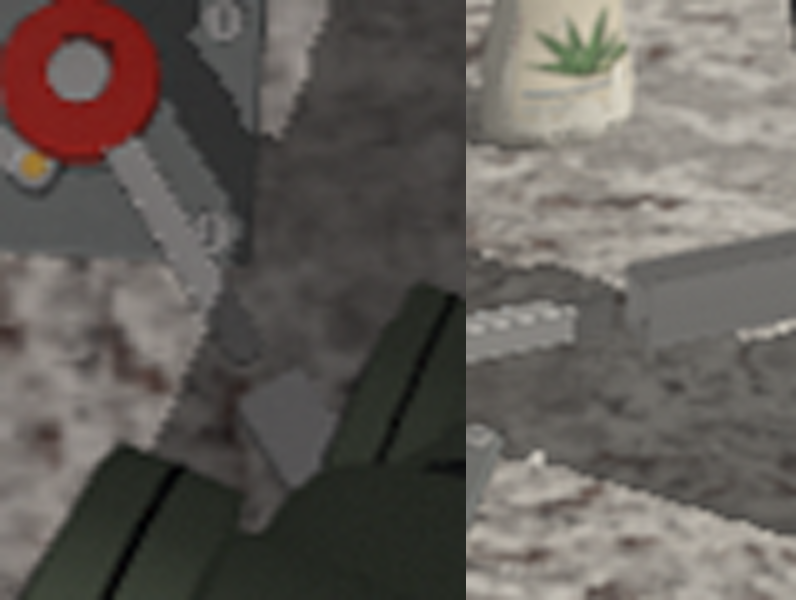

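The crop shows the shaded nose with its tip near (240,360), and the mouth's edge from (238,403) to (305,372), so the mouth may sit slightly right of the lever's line. I'll measure the nose's profile.

```bash
python3 - <<'E'
from h import *
g=cv2.cvtColor(cv2.imread('pics/t3.png'),cv2.COLOR_BGR2GRAY).astype(np.float32)
s,R,p=pose(); x=R[:,0]; y=R[:,1]; m=p+.1088*x
m[2]=.069; o=np.arange(-.014,.0141,.001)
print('off',(o*1000).astype(int))
for a in np.arange(-.006,.08,.006):
    z=.0765 if a<0 else .069; q=m+a*x; q[2]=z
    P=proj('top',q+o[:,None]*y).astype(np.float32)
    print(int(a*1000+.5*np.sign(a)),P[14].round(1),cv2.remap(g,P[:,0][None],P[:,1][None],1)[0].round().astype(int))
E
```

```text
off [-14 -13 -12 -11 -10  -9  -8  -7  -6  -5  -4  -3  -2  -1   0   0   1   2
   3   4   5   6   7   8   9  10  11  12  13]
-6 [312.5 255.1] [63 69 78 84 84 84 83 83 83 83 83 83 84 84 84 83 83 83 83 84 84 84 83 82
 81 81 81 80 79]
0 [310.9 253.2] [52 61 73 78 82 83 83 83 83 83 83 83 84 84 84 84 83 84 84 84 85 85 86 85
 81 75 71 69 71]
6 [309.4 250.8] [46 44 46 46 45 43 44 50 55 59 65 67 66 64 63 63 64 65 67 67 67 66 63 62
 63 64 65 66 67]
12 [307.9 248.4] [53 51 50 51 54 59 63 68 69 64 59 57 60 63 62 60 62 66 68 68 68 68 68 68
 67 67 67 67 68]
18 [306.3 246. ] [65 66 66 66 66 65 62 60 60 63 66 67 67 67 66 65 65 65 65 68 71 73 75 77
 76 75 74 74 74]
24 [304.8 243.6] [84 80 76 76 72 65 60 55 56 59 62 64 65 65 65 65 64 64 66 67 70 76 81 82
 82 81 80 79 79]
30 [303.3 241.2] [121 122 124 126 125 120 109  92  78  71  66  62  63  64  65  66  65  65
  66  72  78  81  81  81  79  77  77  78  79]
36 [301.8 238.8] [115 112 110 107 102  95  96  95 102 108 113 115 115 103  96  93  87  80
  75  68  68  70  70  69  68  67  66  66  67]
42 [300.3 236.4] [119 120 123 127 130 128 122 123 127 123 119 117
[... 186 characters left out ...]
106 106 100  91  82]
54 [297.3 231.6] [115 114 112 110 105  99  95 101 115 118 118 118 116 115 115 115 115 115
 115 113 115 110  97  85  92  99 105 111 117]
60 [295.8 229.2] [ 90  88  86  85  84  82  75  69  92 109 116 117 115 115 116 116 116 114
 107  96  95  92  88  96  98  90  83  81  85]
66 [294.4 226.8] [ 85  83  85  85  84  83  83  90 100 107 112 114 115 115 116 116 117 119
 119 104  92  85  84  84  85  86  86  85  85]
72 [292.9 224.4] [ 85  85  85  85  85  83  82  82  95 110 116 117 115 115 116 116 117 116
 109  96  85  83  82  84  86  86  85  85  85]
78 [291.4 222.1] [ 86  85  85  85  85  85  85  87  95 104 111 115 114 115 116 116 117 120
 124 106  89  82  81  82  84  85  85  86  86]
```

```bash
python3 - <<'E'
from h import *
im=read_camera('side'); g=cv2.cvtColor(im,cv2.COLOR_RGB2GRAY).astype(np.float32)
s,R,p=pose(); x=R[:,0]; y=R[:,1]; m=p+.1088*x-.0013*y
z=np.arange(.036,.0901,.002); print('z',(z*1000).round().astype(int))
for a,w in ((-.03,.012),(-.02,.012),(-.01,.012),(-.004,.012),(.02,.006),(.026,.006),(.032,.006),(.04,.006),(.05,.006),(.06,.006)):
    q=m+a*x-w*y; Q=np.repeat(q[None],len(z),0); Q[:,2]=z
    P=proj('side',Q).astype(np.float32); print(int(round(a*1000)),P[0].round(),cv2.remap(g,P[:,0][None],P[:,1][None],1)[0].round().astype(int))
u,v=proj('side',m)[0].astype(int)
b=cv2.resize(im[v-35:v+40,u-45:u+30],(600,600),interpolation=2); cv2.imwrite('pics/c4.png',cv2.convertScaleAbs(b[:,:,::-1],alpha=1.5))
E
```

```text
z [36 38 40 42 44 46 48 50 52 54 56 58 60 62 64 66 68 70 72 74 76 78 80 82
 84 86 88 90]
-30 [357. 244.] [106 108 106 104 105 103 103 108 111 111 110 109 111 110 110 110 111 111
 112 113 111 105 100 101 101 101 115 151]
-20 [352. 245.] [ 92  93  97  97  98  97  99 106 110 111 110 110 110 109 110 110 110 112
 113 113 110 104 100 101 100 101 114 147]
-10 [347. 246.] [ 98 101  91  84  87  91  96 105 110 110 110 110 110 110 109 111 111 111
 112 114 111 104 101 100 100 100 115 154]
-4 [345. 246.] [ 98  98  94  88  84  85  91 101 111 110 109 110 110 110 110 111 112 112
 112 114 112 101  94 100 100  98 118 150]
20 [332. 247.] [ 88  91  93  97  98  95  92  87  89  95  93  93  93  92  93  93  92  89
  86  84  87  92  90 114 145 162 169 158]
26 [329. 248.] [ 85  86  84  87  92  94  90  85  85  87  90  90  89  90  90  94  99  93
  85  85  91  94  92  91 104 135 158 156]
32 [326. 249.] [ 85  86  87  87  86  86  85  83  79  75  92 123 137 135 136 133 130 140
 129  80  88  88  86  89  89  84 103 133]
40 [323. 250.] [ 86  85  84  84  82  84  88  91  91  89 107 129 134 133 133 131 135 153
 159 143 122  88  96  92  93  92  85  79]
50 [318. 251.] [ 89  90  92  90  89  92  92  94  96  90 107 129 134 132 133 131 137 156
 160 141 124  89  87  95  99  99  91  76]
60 [313. 252.] [ 90  90  89  87  85  87  89  86  86  84 102 127 134 133 134 131 137 156
 159 141 124  88  82  93  96  81  68  77]
```

View pics/c4.png

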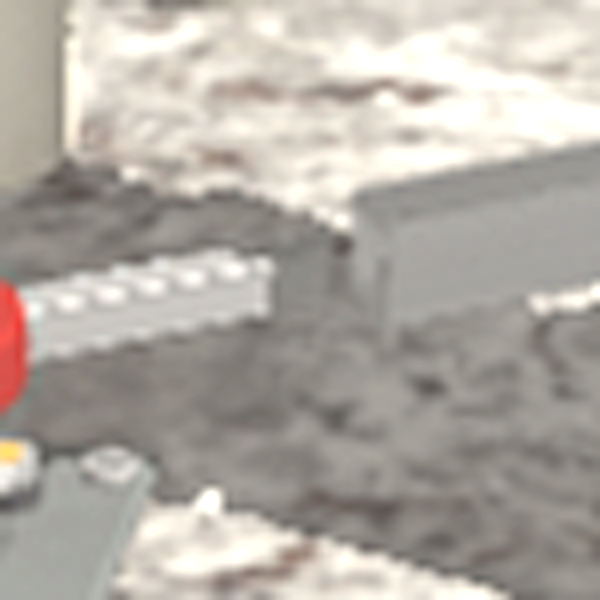

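The bar's side face runs from about z 49.5 to 77 mm and the stub's from about 56 to 69 mm, so they line up in height. The crop shows the nose just before the mouth. Inserting now.

Call:
apply_moves --series '[[[0.6,0,0],[0,0,0]],[[0.6,0,0],[0,0,0]],[[0.6,0,0],[0,0,0]],[[0.6,0,0],[0,0,0]],[[0,0,0],[0,0,0]]]'

```text
t: 6.65
position: [0.4826, -0.2132, 0.0543]
eef_rot: [-3.142, -0.0, 0.566]
ft_force: [-0.6, -0.8, -2.6]
grip_width: 0.023
finger_force: 59.2
```

Call:
apply_moves --series '[[[0.7,0,0],[0,0,0]],[[0.7,0,0],[0,0,0]],[[0.7,0,0],[0,0,0]],[[0.7,0,0],[0,0,0]],[[0,0,0],[0,0,0]]]'

```text
t: 7.28
position: [0.5062, -0.1982, 0.0542]
eef_rot: [-3.141, -0.0, 0.566]
ft_force: [-0.5, 0.1, -2.2]
grip_width: 0.0227
finger_force: 59.2
```

Call:
apply_moves --series '[[[0.7,0,0],[0,0,0]],[[0.7,0,0],[0,0,0]],[[0.7,0,0],[0,0,0]],[[0.2,0,0],[0,0,0]],[[0,0,0],[0,0,0]],[[0,0,0],[0,0,0]]]'

```text
t: 8.02
position: [0.5251, -0.1865, 0.0543]
eef_rot: [-3.141, 0.0, 0.565]
ft_force: [0.4, -1.0, -1.4]
grip_width: 0.0226
finger_force: 59.2
```

```bash
python3 - <<'E'
from h import *
s,R,p=pose(); t=read_camera('top')
print(s['t'],s['position'].round(4),np.degrees(s['eef_rot']).round(2),s['ft_force'].round(1),s['moment'].round(2))
sd=read_camera('side'); cv2.imwrite('pics/t4.png',t[:,:,::-1]); cv2.imwrite('pics/s4.png',sd[:,:,::-1])
g=cv2.cvtColor(t,cv2.COLOR_RGB2GRAY).astype(np.float32)
x=R[:,0];y=R[:,1];q=p.copy();q[2]=.0765
o=np.arange(.09,.15,.002);print((o*1000).round().astype(int))
for b in(-.009,-.001,.007):
    P=proj('top',q+o[:,None]*x+b*y).astype(np.float32);print(b,cv2.remap(g,P[:,0][None],P[:,1][None],1)[0].round().astype(int))
hub=cast('top',[281.4,206.3],.075)[0]; d=hub-p; print('hub in tool',(R.T@d).round(4))
E
```

```text
8.025 [ 0.5251 -0.1865  0.0543] [-1.7999e+02  1.0000e-02  3.2380e+01] [ 0.4 -1.  -1.4] [0.03 0.04 0.05]
[ 90  92  94  96  98 100 102 104 106 108 110 112 114 116 118 120 122 124
 126 128 130 132 134 136 138 140 142 144 146 148]
-0.009 [ 43  50  51  51  50  50  47  65 104 130 137  93  80  81  84  71  67  58
  46  57  61  59  58  59  58  59  58  57  56  85]
-0.001 [ 40  34  27  37  48  52  51  50  50  51  50  53  81 114 115 115 117 106
  68  55  58  59  58  59  58  55  74 120 120 117]
0.007 [ 42  48  50  48  35  25  36  49  50  49  49  48  47  45  63  81  84  62
  42  51  57  57  57  58  57  56  57  68  92 113]
hub in tool [ 0.1505 -0.0007 -0.0207]
```

The bar is on with its mouth about 39 mm from the pivot. Now I'll swing it about the pivot at r ≈ 0.15 m.

Call:
apply_moves --series '[[[0.02,-0.79,0],[0,0,3]],[[0.02,-0.79,0],[0,0,3]],[[0.02,-0.79,0],[0,0,3]],[[0.02,-0.79,0],[0,0,3]],[[0,0,0],[0,0,0]]]'

```text
t: 8.75
position: [0.5112, -0.1579, 0.0544]
eef_rot: [3.142, 0.0, 0.356]
ft_force: [1.7, -0.5, -1.4]
grip_width: 0.0231
finger_force: 59.2
```

```bash
cat > tq.py <<'E'
from h import *
pv=np.array([.5251,-.1865])+.1505*np.array([np.cos(.565),np.sin(.565)])
s,R,p=pose(); r=p[:2]-pv; F=s['ft_force'];fx=R.T@F
print('t',s['t'],'yaw',np.degrees(s['eef_rot'][2]).round(2),'r',np.hypot(*r).round(4),'lat',(r@R[:2,1]).round(4),'F',F.round(1),'Ftool',fx.round(1),'Mz',s['moment'].round(2),'tau',(s['moment'][2]+r[0]*F[1]-r[1]*F[0]).round(2))
E
python3 tq.py
```

```text
t 8.75 yaw 20.42 r 0.1503 lat -0.0005 F [ 1.7 -0.5 -1.4] Ftool [1.4 1.  1.4] Mz [-0.02 -0.04  0.01] tau 0.17
```

Call:
apply_moves --series '[[[0.02,-0.79,0],[0,0,3]],[[0.02,-0.79,0],[0,0,3]],[[0.02,-0.79,0],[0,0,3]],[[0.02,-0.79,0],[0,0,3]],[[0.02,-0.79,0],[0,0,3]],[[0,0,0],[0,0,0]]]'

```text
t: 9.5
position: [0.5025, -0.12, 0.0544]
eef_rot: [3.141, -0.0, 0.095]
ft_force: [0.3, -3.2, -1.7]
grip_width: 0.0226
finger_force: 59.4
```

```bash
python3 tq.py
```

```text
t 9.5 yaw 5.46 r 0.1503 lat -0.0002 F [ 0.3 -3.2 -1.7] Ftool [0.  3.2 1.7] Mz [-0.54 -0.12 -0.08] tau 0.4
```

Call:
apply_moves --series '[[[0.02,-0.79,0],[0,0,3]],[[0.02,-0.79,0],[0,0,3]],[[0.02,-0.79,0],[0,0,3]],[[0.02,-0.79,0],[0,0,3]],[[0,0,0],[0,0,0]]]'

```text
t: 10.12
position: [0.503, -0.0891, 0.0544]
eef_rot: [3.141, -0.001, -0.115]
ft_force: [0.0, -6.6, -2.4]
grip_width: 0.0227
finger_force: 59.4
```

```bash
python3 tq.py
```

```text
t 10.125 yaw -6.58 r 0.1502 lat 0.0004 F [ 0.  -6.6 -2.4] Ftool [0.8 6.6 2.4] Mz [-1.46 -0.1  -0.31] tau 0.68
```

Call:
apply_moves --series '[[[0.02,-0.79,0],[0,0,3]],[[0.02,-0.79,0],[0,0,3]],[[0.02,-0.79,0],[0,0,3]],[[0,0,0],[0,0,0]]]'

```text
t: 10.62
position: [0.5076, -0.0657, 0.0543]
eef_rot: [3.141, -0.001, -0.272]
ft_force: [0.3, -5.3, -1.7]
grip_width: 0.0228
finger_force: 59.4
```

```bash
python3 tq.py
```

```text
t 10.625 yaw -15.56 r 0.1501 lat 0.0 F [ 0.3 -5.3 -1.7] Ftool [1.7 5.1 1.7] Mz [-1.18 -0.15 -0.23] tau 0.53
```

Call:
apply_moves --series '[[[0.01,-0.525,0],[0,0,2]],[[0.01,-0.525,0],[0,0,2]],[[0,0,0],[0,0,0]],[[0,0,0],[0,0,0]]]'

```text
t: 11.12
position: [0.5106, -0.0556, 0.0543]
eef_rot: [3.141, -0.0, -0.341]
ft_force: [0.9, -5.6, -2.3]
grip_width: 0.0231
finger_force: 59.4
```

```bash
python3 tq.py
```

```text
t 11.125 yaw -19.55 r 0.1502 lat -0.0 F [ 0.9 -5.6 -2.3] Ftool [2.7 4.9 2.3] Mz [-1.09 -0.27 -0.23] tau 0.51
```

Call:
apply_moves --series '[[[0.01,-0.525,0],[0,0,2]],[[0,0,0],[0,0,0]],[[0,0,0],[0,0,0]]]'

```text
t: 11.5
position: [0.5123, -0.0502, 0.0543]
eef_rot: [-3.142, 0.0, -0.377]
ft_force: [1.3, -4.2, -1.5]
grip_width: 0.023
finger_force: 59.4
```

```bash
python3 tq.py
```

```text
t 11.5 yaw -21.58 r 0.1506 lat -0.0004 F [ 1.3 -4.2 -1.5] Ftool [2.7 3.5 1.5] Mz [-0.84 -0.12 -0.12] tau 0.4
```

Call:
apply_moves --series '[[[0.01,-0.525,0],[0,0,2]],[[0.01,-0.525,0],[0,0,2]],[[0,0,0],[0,0,0]],[[0,0,0],[0,0,0]]]'

```text
t: 12.0
position: [0.5163, -0.04, 0.0543]
eef_rot: [-3.141, 0.001, -0.446]
ft_force: [0.0, -0.5, -2.7]
grip_width: 0.0226
finger_force: 59.5
```

```bash
python3 tq.py
```

```text
t 12.0 yaw -25.54 r 0.1511 lat -0.0009 F [ 0.  -0.5 -2.7] Ftool [0.3 0.5 2.7] Mz [ 0.    0.02 -0.06] tau 0.01
```

Call:
apply_moves --series '[[[0.01,-0.525,0],[0,0,2]],[[0,0,0],[0,0,0]],[[0,0,0],[0,0,0]]]'

```text
t: 12.38
position: [0.5189, -0.0354, 0.0543]
eef_rot: [-3.141, 0.0, -0.481]
ft_force: [-0.8, 0.7, -2.2]
grip_width: 0.023
finger_force: 59.5
```

```bash
python3 tq.py
```

```text
t 12.375 yaw -27.57 r 0.1508 lat -0.0009 F [-0.8  0.7 -2.2] Ftool [-1.1 -0.3  2.2] Mz [-0.06  0.   -0.01] tau -0.05
```

Call:
apply_moves --series '[[[0,-0.26,0],[0,0,1]],[[0,-0.26,0],[0,0,1]],[[0,0,0],[0,0,0]],[[0,0,0],[0,0,0]]]'

```text
t: 12.88
position: [0.5213, -0.0309, 0.0543]
eef_rot: [-3.141, 0.0, -0.516]
ft_force: [1.1, -0.9, -2.5]
grip_width: 0.023
finger_force: 59.5
```

```bash
python3 tq.py
```

```text
t 12.875 yaw -29.58 r 0.1509 lat -0.0006 F [ 1.1 -0.9 -2.5] Ftool [1.4 0.3 2.5] Mz [-0.01  0.03  0.04] tau 0.07
```

Call:
apply_moves --series '[[[0,-0.26,0],[0,0,1]],[[0,0,0],[0,0,0]],[[0,0,0],[0,0,0]]]'

```text
t: 13.25
position: [0.5226, -0.0287, 0.0543]
eef_rot: [-3.141, 0.0, -0.534]
ft_force: [1.2, 0.1, -1.9]
grip_width: 0.0229
finger_force: 59.5
```

```bash
python3 tq.py; python3 - <<'E'
from h import *
s,R,p=pose();t=read_camera('top'); cv2.imwrite('pics/t5.png',t[:,:,::-1])
a=cv2.resize(t[180:260,165:325],(800,400),interpolation=2); cv2.imwrite('pics/c5.png',a[:,:,::-1])
E
```

```text
t 13.25 yaw -30.59 r 0.1509 lat -0.0005 F [ 1.2  0.1 -1.9] Ftool [ 0.9 -0.7  1.9] Mz [-0.02 -0.01  0.01] tau -0.1
```

View pics/c5.png

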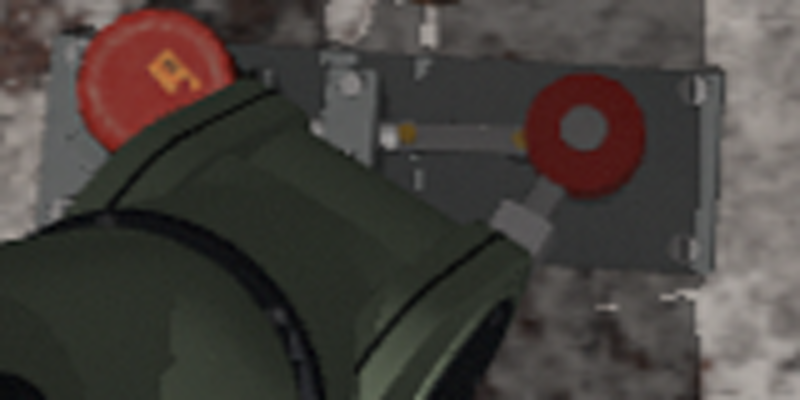

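The crop shows the crank and link almost in line at (405,133), (520,138) and the hub at (584,128), so the lever is about at the dead point. I'll go on in fine steps, feeling for the stop.

Call:
apply_moves --series '[[[0,-0.26,0],[0,0,1]],[[0,0,0],[0,0,0]],[[0,0,0],[0,0,0]]]'

```text
t: 13.68
position: [0.524, -0.0263, 0.0543]
eef_rot: [-3.141, 0.0, -0.551]
ft_force: [0.6, 1.3, -1.9]
grip_width: 0.0227
finger_force: 59.6
```

```bash
python3 tq.py
```

```text
t 13.675 yaw -31.58 r 0.1509 lat -0.0007 F [ 0.6  1.3 -1.9] Ftool [-0.2 -1.4  1.9] Mz [ 0.46 -0.26  0.18] tau -0.04
```

Call:
apply_moves --series '[[[0,-0.26,0],[0,0,1]],[[0,0,0],[0,0,0]],[[0,0,0],[0,0,0]]]'

```text
t: 14.05
position: [0.5255, -0.0241, 0.0544]
eef_rot: [-3.141, -0.0, -0.569]
ft_force: [2.6, 3.3, -2.7]
grip_width: 0.0227
finger_force: 59.6
```

```bash
python3 tq.py
```

```text
t 14.05 yaw -32.58 r 0.1508 lat -0.0007 F [ 2.6  3.3 -2.7] Ftool [ 0.4 -4.2  2.7] Mz [ 0.76 -0.53  0.2 ] tau -0.42
```

Call:
apply_moves --series '[[[0,-0.26,0],[0,0,1]],[[0,0,0],[0,0,0]],[[0,0,0],[0,0,0]]]'

```text
t: 14.42
position: [0.5268, -0.022, 0.0543]
eef_rot: [-3.141, 0.0, -0.586]
ft_force: [2.8, 2.9, -1.8]
grip_width: 0.0229
finger_force: 59.6
```

```bash
python3 tq.py
```

```text
t 14.425 yaw -33.59 r 0.1509 lat -0.0005 F [ 2.8  2.9 -1.8] Ftool [ 0.7 -3.9  1.8] Mz [ 0.7  -0.55  0.26] tau -0.33
```

Call:
apply_moves --series '[[[0,-0.26,0],[0,0,1]],[[0,0,0],[0,0,0]],[[0,0,0],[0,0,0]]]'

```text
t: 14.8
position: [0.5282, -0.0198, 0.0543]
eef_rot: [-3.141, -0.0, -0.604]
ft_force: [3.0, 2.8, -1.9]
grip_width: 0.0224
finger_force: 59.6
```

```bash
python3 tq.py
```

```text
t 14.8 yaw -34.59 r 0.1509 lat -0.0005 F [ 3.   2.8 -1.9] Ftool [ 0.9 -4.   1.9] Mz [ 0.77 -0.69  0.18] tau -0.42
```

Call:
apply_moves --series '[[[0,-0.26,0],[0,0,1]],[[0,-0.26,0],[0,0,1]],[[0,0,0],[0,0,0]],[[0,0,0],[0,0,0]]]'

```text
t: 15.3
position: [0.531, -0.0159, 0.0543]
eef_rot: [3.141, 0.0, -0.639]
ft_force: [0.8, 0.2, -2.1]
grip_width: 0.0227
finger_force: 59.6
```

```bash
python3 tq.py
```

```text
t 15.3 yaw -36.61 r 0.151 lat -0.0 F [ 0.8  0.2 -2.1] Ftool [ 0.5 -0.7  2.1] Mz [-0.04 -0.01 -0.09] tau -0.19
```

Call:
apply_moves --series '[[[0,-0.26,0],[0,0,1]],[[0,0,0],[0,0,0]],[[0,0,0],[0,0,0]]]'

```text
t: 15.68
position: [0.5326, -0.0139, 0.0543]
eef_rot: [3.141, -0.0, -0.657]
ft_force: [-2.4, -4.2, -2.0]
grip_width: 0.0226
finger_force: 59.7
```

```bash
python3 tq.py
```

```text
t 15.675 yaw -37.62 r 0.1509 lat 0.0002 F [-2.4 -4.2 -2. ] Ftool [0.6 4.8 2.1] Mz [-0.88  0.35 -0.18] tau 0.55
```

The torque first turned to pull (about −0.4 N m), then to zero, then rose to +0.55, so the lever is gently against its stop. I'll ease back into the play and draw the bar off.

Call:
apply_moves --series '[[[0,0.2,0],[0,0,-0.8]],[[0,0,0],[0,0,0]],[[-0.3,0,0],[0,0,0]],[[-0.6,0,0],[0,0,0]],[[-0.6,0,0],[0,0,0]],[[0,0,0],[0,0,0]]]'

```text
t: 16.42
position: [0.5191, -0.0058, 0.0544]
eef_rot: [-3.141, 0.0, -0.642]
ft_force: [0.2, 0.1, -2.7]
grip_width: 0.0225
finger_force: 59.6
```

```bash
python3 tq.py
```

```text
t 16.425 yaw -36.78 r 0.1666 lat -0.0005 F [ 0.2  0.1 -2.7] Ftool [ 0.1 -0.2  2.7] Mz [-0.01 -0.02  0.04] tau 0.0
```

No drag. I'll draw it the rest of the way off.

Call:
apply_moves --series '[[[-0.8,0,0],[0,0,0]],[[-0.8,0,0],[0,0,0]],[[-0.8,0,0],[0,0,0]],[[-0.8,0,0],[0,0,0]],[[-0.8,0,0],[0,0,0]],[[-0.8,0,0],[0,0,0]],[[-0.8,0,0],[0,0,0]],[[-1.0,0,0],[0,0,0]],[[-1.3,0,0],[0,0,0]],[[-1.3,0,0],[0,0,0]],[[0,0,0],[0,0,0]]]'

```text
t: 17.8
position: [0.4451, 0.0495, 0.0544]
eef_rot: [-3.142, 0.001, -0.642]
ft_force: [0.9, 0.2, -2.5]
grip_width: 0.0229
finger_force: 59.6
```

```bash
python3 tq.py; python3 - <<'E'
from h import *
s,R,p=pose();t=read_camera('top'); cv2.imwrite('pics/t6.png',t[:,:,::-1]); print(p.round(4))
print(cast('top',[[137,282],[137,377]],.02).round(3))
cv2.imwrite('pics/c6.png',cv2.resize(t[170:400,100:400],(780,598),interpolation=2)[:,:,::-1])
E
```

```text
t 17.8 yaw -36.76 r 0.259 lat -0.0006 F [ 0.9  0.2 -2.5] Ftool [ 0.6 -0.7  2.5] Mz [ 0.01 -0.06  0.  ] tau -0.17
[0.4451 0.0495 0.0544]
[[0.494 0.202 0.02 ]
 [0.296 0.19  0.02 ]]
```

View pics/c6.png

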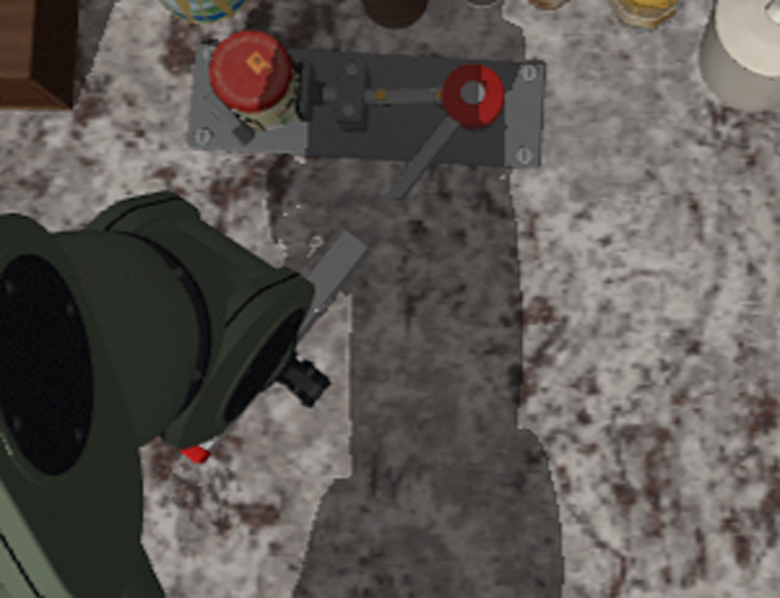

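The crop shows the bar off the lever, with its mouth at (350,240). The lever is still over at (400,195), crank and link are in line, and the pad is on the jar. Now I'll lay the bar down.

Call:
apply_moves --series '[[[-0.75,-1.0,0],[0,0,0]],[[-0.75,-1.0,0],[0,0,0]],[[0,0,1.5],[0,0,0]],[[0,0,1.5],[0,0,0]],[[0,0,1.0],[0,0,0]],[[0,0,0.5],[0,0,0]],[[0,0,0.2],[0,0,0]],[[0,0,0],[0,0,0]],[[0,0,0],[0,0,0]]]'

```text
t: 18.98
position: [0.4459, 0.074, 0.0076]
eef_rot: [-3.141, -0.0, -0.642]
ft_force: [0.4, -0.7, -2.3]
grip_width: 0.0223
finger_force: 59.8
```

Call:
apply_moves --series '[[[0,0,0.1],[0,0,0]],[[0,0,0],[0,0,0]],[[0,0,0],[0,0,0]]]'

```text
t: 19.35
position: [0.4459, 0.074, 0.0066]
eef_rot: [-3.141, -0.0, -0.642]
ft_force: [0.1, -0.4, 5.0]
grip_width: 0.0225
finger_force: 60.6
```

Call:
apply_moves --gripper 60 --series '[[[0,0,0],[0,0,0]],[[0,0,0],[0,0,0]],[[0,0,0],[0,0,0]],[[0,0,0],[0,0,0]],[[0,0,0],[0,0,0]],[[0,0,0],[0,0,0]],[[0,0,-1],[0,0,0]],[[0,0,-3],[0,0,0]],[[0,0,-4],[0,0,0]],[[0,0,-4],[0,0,0]],[[-2,0,-3],[0,0,0]],[[-2,0,-3],[0,0,0]],[[0,0,0],[0,0,0]],[[0,0,0],[0,0,0]]]'

```text
t: 21.1
position: [0.4138, 0.0978, 0.1863]
eef_rot: [-3.141, 0.0, -0.642]
ft_force: [1.0, 0.2, -0.7]
grip_width: 0.0512
finger_force: 0.0
```

```bash
python3 - <<'E'
from h import *
s,R,p=pose();t=read_camera('side');print(s['t'],p.round(3),s['ft_force'].round(1)); cv2.imwrite('pics/s7.png',t[:,:,::-1])
u=read_camera('top')
for a,c in red(u)[0]: print(a,c.round(1))
E
```

```text
21.1 [0.414 0.098 0.186] [ 1.   0.2 -0.7]
[274 139  21  23 312] [283.7 150.1]
[301 141  21  23 242] [310.5 152.5]
[181 182  16  30 257] [188.4 195.9]
[270 195  24  25 370] [281.4 206.7]
[160 337  12  11  72] [165.9 342.1]
```

View pics/s7.png

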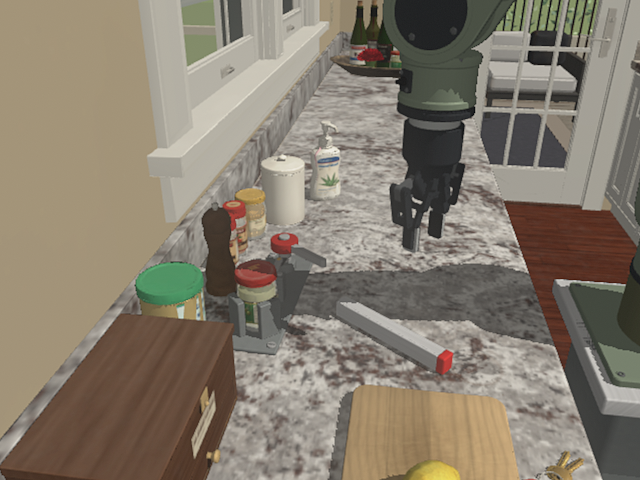

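The bar lies flat between (340,305) and (445,362), clear of the vise. The lever is over, the jar is clamped, the other things have not moved, and the arm is clear. Handing in.

```bash
python3 -c "
from workcell import *
print(close_job())"
```

```text
the job is handed in; nothing more can be done
None
```

The jar is clamped: the bar swung the lever past its dead point until I felt it come gently against the stop, then I drew the bar off and laid it flat clear of the vise; the other things are where they were, and the job is handed in at about 21 s.

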